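# Index the carving wheel to its next hole

## Robot

A 6-joint arm with a two-finger parallel gripper is mounted at the origin on the work surface. World frame = base frame: x ahead of the robot, y to its left, z up, the work surface at z = 0. Lengths are in m, angles in rad, forces in N, time in s.
With the tool pointing down it reaches from about 0.3 to 0.85 m from the base axis. Payload 4.2 kg.
Tool frame: the origin (TCP) lies midway between the tips of the shut fingers; the grasp point (between the pads) lies 19 mm behind it (r.grasp_offset is the distance from the TCP to the grasp point, in m); y points along the fingers, z is the direction in which the jaws open and shut, and the axes are right-handed (so a half turn about y gives the same grasp; the last joint's range is limited). The gripper opens to 91 mm and grips with 3 to 60 N. Pads are 32 mm wide; open, the fingers measure 118 mm over their backs; the gripper's body (76 mm by 178 mm) begins 60 mm behind the grasp point.
Start: joints at [1.251, 0.32, 1.565, -0, 1.257, -0.02], TCP at [0.17, 0.549, 0.214] pointing down, gripper open.
Joint ranges: [-3.11, 3.11], [-0.84, 2.01], [0.21, 2.61], [-1.34, 4.49], [0.05, 2.63], [-2.56, 2.56]. Speed limits (rad/s): [2.57, 2.57, 3.14, 3.14, 3.14, 3.14].

## Interface

Orientations are given as a unit quaternion [w, x, y, z].
In Python, from station import telemetry, imaging, ticket, r gives the robot as it stands.
- The arm moves only by the shell command python3 -m handwheel 'ROWS' [FORCE]. ROWS is JSON, a list that holds one entry, the list of rows, each a list of 5 numbers: the shift along the tool's x, y, z in m, then the turn about the tool's y in rad, then the closure in counts, from 0 (fully open) to 255 (shut). A call has 1 to 8 rows; each row shifts and turns the pose as measured when the row begins, along the tool's axes as they then stand; what a row does not reach is not made up. A row lasts 1/10 s, in which the tool goes at most 50 mm and 8.59 degrees, less where a joint would pass 70% of its speed; a pose out of reach is approached as far as the arm can. A call is refused whole if a number of a shift passes 0.05 or a number of a turn 0.15, either way. A call with a gripper value outside its range is refused whole. The fingers move at their own pace and stop on an object; FORCE is the grip in N (left out, the last holds). Time passes only in rows, so rows that do not move let the fingers close. It gives the time, the measured TCP pose, the force and the opening at its end, in the units of the state.
- telemetry.state(): the state, without advancing time (a new reading comes with each control period).
- imaging.camera(name): name is "side" or "top"; returns a dict with "image" (400x640x3 uint8, red, green, blue), "range_z" (400x640 float32, m along the optical axis (not along the pixel's ray), 0 where there is no reading), "intrinsics" (3x3 intrinsics, pixels), "R" (3x3) and "t" (3): a world point X has camera coordinates R X + t. Camera axes: x right, y down, z forward; pixel columns grow to the right and rows downward; lengths in m; the calibration is good to about 2 mm. A picture is of the moment at which its call begins.
- ticket.close_job(): hands the job in, once; it reports no verdict.
The state is a dict: "clock": time; "qpos": joint angles; "joint_velocities": joint speeds; "joint_efforts": joint torques, N m; "position": TCP position; "orientation": TCP orientation; "wrist_force": force on the tool from outside, world axes, zero at the start; "wrist_torque": the same for the moment, N m; "finger_gap": finger opening in m.
Only numpy, scipy, OpenCV 4.12 (cv2) and the standard library are available. Lean on these libraries where they do the work, as an engineer would, in place of code of your own. Each camera call takes 0.05 s, during which the arm holds its last target. There are 200 camera calls.

## Task

The pot on the indexing wheel is to be carved on its next face: draw the spring index pin by its black knob, turn the wheel anticlockwise (seen from above) and let the pin drop fully home into the very next hole, then let go. Be gentle with the pin: do not turn the wheel hard against it, or press it hard on the plate, or run past the next hole. Leave everything else on the bench as it stands.

Things in the scene. Friction and masses are not known exactly. Their poses are not given: they have to be found in the camera images.
- wheel_axis (a point): Indexing turntable for carving pots, on a dark board 340 x 460 x 22 mm. This point: on the wheel's upright axis, at the top of the flat fixed steel index plate (66 mm above the table). The plate reaches 160 mm from the axis; its round 11 mm holes lie on a circle of 140 mm radius and can be seen outside the wheel's rim. Over the plate turns a round aluminium wheel 224 mm across, its top 83 mm above the table.
- pot_top (a point): Centre of the top of the squat clay pot (108 mm across, top 155 mm above the table) that is clamped in the middle of the wheel and turns with it.
- pin_knob (a point): Centre of the black knob of the spring index pin: round, upright, 24 mm across, 26 mm tall, centre 63 mm above the plate's top when home (129 mm above the table); it goes up with the pin. Below it are 22 mm of thin free stem, then the pin's steel guide (25 mm across) on an aluminium carrier that stands out from the wheel's rim: pin, knob and wheel turn together. The pin is 140 mm from the wheel's axis.
- pin_end (a point): Lower end of the pin, hidden under the carrier: 8 mm thick, rounded, 7.5 mm below the plate's top when home. The spring pushes it down with 4 N when home and 7 N fully drawn. Let go, it drops into a hole or, between holes, rides on the plate's face and drops by itself (in about 0.05 s) when turned slowly over a hole. Once dropped it stops the wheel hard. The knob does not turn in the carrier, but may turn between flat fingers.
- index_pin (a joint): How far the pin is drawn up, m: 0 = home, fully down in a hole; about 0.007 = its end just clears or rides on the plate's face; 0.014 = upper stop.
- wheel (a joint): Turn of the wheel, rad, anticlockwise seen from above; 0 = at the hole where the pin starts. The next hole lies somewhere from 0.70 to 1.00, in an adjustable sector plate, differs every time and must be seen or felt for; one more follows 0.60 rad after it; no others. The wheel takes about 2 N at the pin (2 N more with the pin riding on the plate), stays where left; stops at -0.3 and 1.7.
- stamp: turned wooden clay stamp, 64 mm tall, 32 mm wide, standing on the side of the board; to be left alone; origin at the centre of its underside
- slip_cup: small terracotta cup, 45 mm tall, 56 mm wide, on the side of the board; to be left alone; origin at the centre of its underside
- test_tile: fired clay tile 50 x 50 x 8 mm lying on the side of the board; to be left alone; origin at the centre of its underside
- carving_tool_a: carving tool, 180 mm long, 10 mm thick, lying on the table to the right; to be left alone; origin at the centre of its underside
- carving_tool_b: second carving tool, 180 mm long, lying on the table to the right; to be left alone; origin at the centre of its underside
- brush: brush, 190 mm long, lying on the table to the left; to be left alone; origin at the centre of its underside
- oxide_jar: white jar, 85 mm tall, 64 mm wide, on the table to the left; to be left alone; origin at the centre of its underside
- small_pot: small waisted clay pot, 70 mm tall, 70 mm wide, on the table to the right; to be left alone; origin at the centre of its underside

How it is judged:
On the way, in this order (a step that is already met when the one before it is completed fails the run):
1. the pin is drawn clear of the first hole (value of joint index_pin above 0.0055 m), for 0.1 s.
2. the wheel has been turned away from the first hole (value of joint wheel above 0.3 rad), for 0.05 s.
At the end, for the whole second after the job is handed in: The pin is fully down (within 2 mm) in the next hole, which leaves the wheel between 0.65 and 1.05 rad from the first hole, at rest and let go (value of joint index_pin below 0.002 m and value of joint wheel between 0.65 and 1.05 rad and velocity of joint wheel between -0.05 and 0.05 rad/s); the robot touches nothing.
It fails at once if the pin is forced against the plate or the side of a hole with more than 25 N (contact force between pin_tip and anything else above 25 N).
It fails at once if the wheel is turned well past the next hole (more than 1.15 rad from the first) (value of joint wheel above 1.15 rad).
It fails at once if a bystander is moved by more than 30 mm (distance of any of stamp, slip_cup, test_tile, carving_tool_a, carving_tool_b, brush, oxide_jar, small_pot from where it was at the start of the episode above 0.03 m).
It also fails if it takes over 54 s, if anything falls off the work surface, if the arm or the gripper's body presses on something with over 40 N, if the wrist force passes 120 N, or if a joint passes its speed limit or range.

## Working session

There is one attempt and no reset: what is moved stays moved. The work goes in short steps, Python scripts to look and compute and a shell command to move; the robot and the scene stay as the last step left them, time stands still between calls to the robot, and variables do not carry over. Pictures are saved under pics/ and viewed, about 8 in all and at most 12, crops included, and the job is handed in when it is done.

```bash
ls; mkdir -p pics
python3 - <<'E'
from station import telemetry, imaging, ticket, r
import cv2,numpy as np
s=telemetry.state(); print(s); print(r.grasp_offset)
for n in("top","side"):
    c=imaging.camera(n); np.savez(f"{n}0.npz",**c); print(n,c["intrinsics"],c["R"],c["t"])
    cv2.imwrite(f"pics/{n}0.png",c["image"][:,:,::-1])
E
```

```text
pics
{'clock': 0.0, 'qpos': array([ 1.25099236e+00,  3.20305451e-01,  1.56567056e+00,  1.01566971e-05,
        1.25741152e+00, -2.00417924e-02]), 'joint_velocities': array([6.28293108e-04, 3.39217867e-05, 1.87523383e-04, 5.32126957e-06,
       1.32169207e-03, 1.08257935e-03]), 'joint_efforts': array([-4.22339299e-04, -4.12471390e+01, -2.31973439e+01,  7.26166950e-02,
        4.57319291e-02, -1.59262668e-04]), 'position': array([0.16965285, 0.54887059, 0.2131158 ]), 'orientation': array([-0.69855398,  0.69980372, -0.10569731,  0.10547595]), 'wrist_force': array([-0.14515866, -0.91323355, -0.3840629 ]), 'wrist_torque': array([-0.01034667,  0.00164302,  0.01375863]), 'finger_gap': 0.09142297961052238}
0.0188
top [[464.8136371    0.         314.73422791]
 [  0.         464.8136371  208.75277803]
 [  0.           0.           1.        ]] [[ 0.01673083 -0.99981191 -0.00980934]
 [-0.98461501 -0.01476827 -0.17411257]
 [ 0.17393496  0.01257147 -0.9846769 ]] [0.01031688 0.53502777 1.37503384]
side [[469.10418293   0.         326.10057501]
 [  0.         469.10418293 195.15582753]
 [  0.           0.           1.        ]] [[ 0.85920509 -0.51161363  0.00425537]
 [-0.37939925 -0.64269992 -0.66557721]
 [ 0.3432533   0.57025284 -0.74631687]] [-0.4311628   0.30312113  1.36930898]
```

View pics/top0.png

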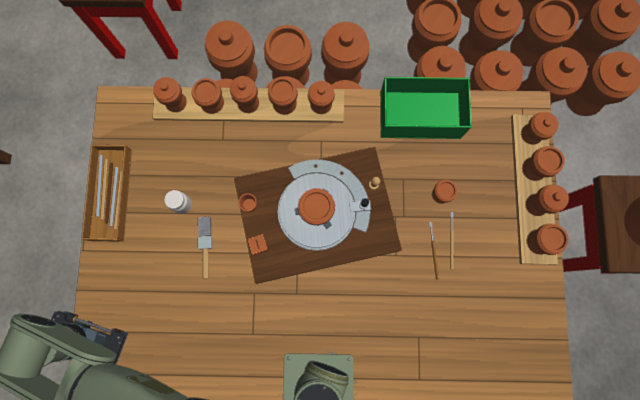

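View pics/side0.png

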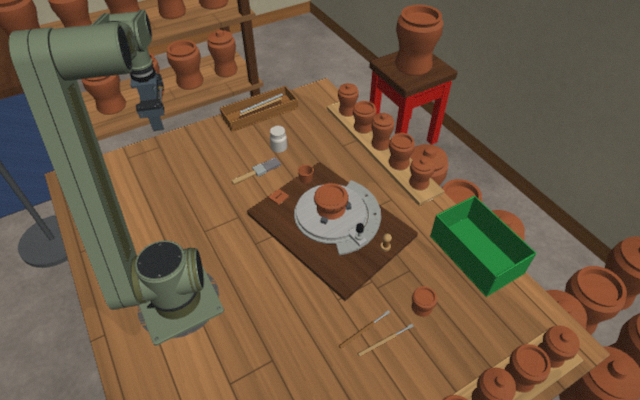

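The top view shows the wheel at about (317,208), the knob at (365,203), plate holes near (342,173) and (316,166), and the stamp at (375,183) near the knob's path. Next I'll take an enlarged crop with depth.

```bash
cat > h.py <<'E'
import numpy as np
def ray(c,u,v,z):
    "world point on pixel ray at world height z"
    d=np.linalg.inv(c["intrinsics"])@[u,v,1]; R=c["R"];o=-R.T@c["t"]; d=R.T@d
    return o+d*(z-o[2])/d[2]
def proj(c,X):
    p=c["intrinsics"]@(c["R"]@np.array(X)+c["t"]); return p[:2]/p[2]
def cloud(c):
    z=c["range_z"]; v,u=np.mgrid[:400,:640]
    P=np.stack([u,v,np.ones_like(u)],-1)@np.linalg.inv(c["intrinsics"]).T*z[...,None]
    return (P-c["t"])@c["R"]
E
python3 - <<'E'
import numpy as np,cv2
from h import *
t=dict(np.load("top0.npz")); s=dict(np.load("side0.npz"))
a=cv2.resize(t["image"][150:245,270:395,::-1],None,fx=6,fy=6,interpolation=cv2.INTER_CUBIC); cv2.imwrite("pics/topc.png",a)
b=cv2.resize(s["image"][170:260,285:400,::-1],None,fx=6,fy=6,interpolation=cv2.INTER_CUBIC); cv2.imwrite("pics/sidec.png",b)
for c in(t,s):
    W=cloud(c)
    for n,lo,hi in(("pot",.145,.16),("wheel",.079,.087),("knob",.136,.144)):
        m=(W[...,2]>lo)&(W[...,2]<hi)&(abs(W[...,0]-.55)<.3)&(abs(W[...,1])<.3)
        if n=="knob": m&=(W[...,1]<-.05)
        P=W[m]; print(n,len(P),P.mean(0),P.min(0),P.max(0))
E
```

```text
pot 1000 [0.52500135 0.01325488 0.15085096] [ 0.47291586 -0.13375027  0.14503392] [0.57784643 0.06807679 0.15994249]
wheel 2801 [0.52845362 0.00364658 0.08332826] [ 0.41463175 -0.29996441  0.07900192] [0.84949944 0.12536206 0.08699999]
knob 35 [ 0.54126283 -0.12381498  0.1404762 ] [ 0.53145599 -0.13448     0.13602935] [ 0.55141435 -0.11451924  0.1439674 ]
pot 540 [0.52232522 0.00496503 0.14944413] [ 0.47274829 -0.04697876  0.14502018] [0.57365599 0.05450243 0.15920888]
wheel 1719 [ 0.52579878 -0.02889777  0.08200543] [ 0.41257023 -0.29989001  0.07900036] [0.84973596 0.24208751 0.0869326 ]
knob 36 [ 0.53777408 -0.13151618  0.13959997] [ 0.52536842 -0.14358745  0.13650649] [ 0.54910063 -0.12114698  0.14389536]
```

View pics/topc.png

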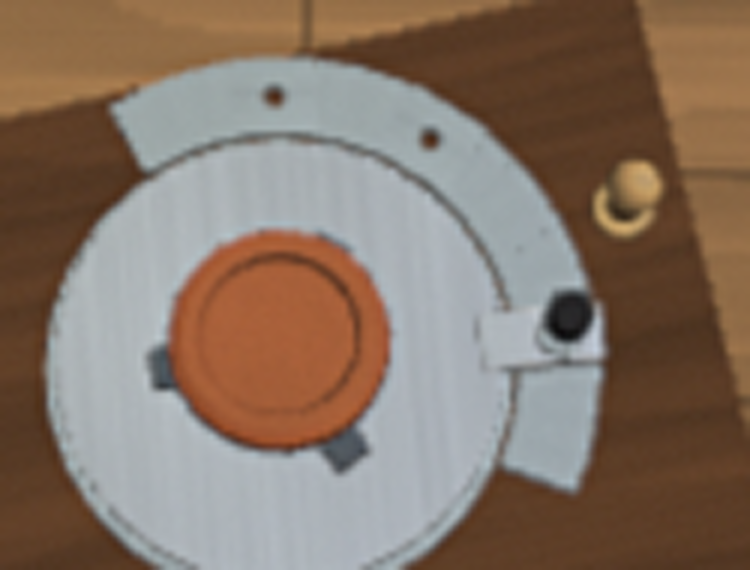

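View pics/sidec.png

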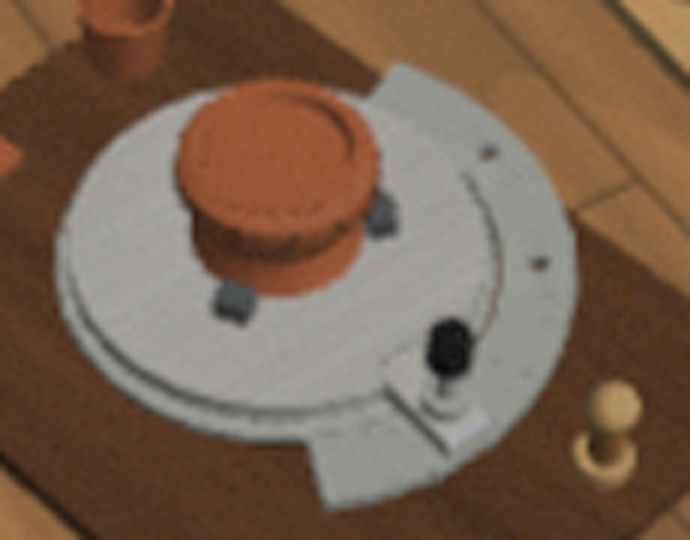

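The top crop shows the holes at (431,139) and (274,96), the knob top at (570,314) and the pot top at (281,325). The side crop shows the holes at (540,263) and (488,152), and the knob at (450,345).

Run:
```python
import numpy as np,cv2
from h import *
from scipy.optimize import least_squares
t=dict(np.load("top0.npz")); s=dict(np.load("side0.npz"))
T=lambda x,y:(x/6+270-.42,y/6+150-.42); S=lambda x,y:(x/6+285-.42,y/6+170-.42)
H=[[ray(t,*T(431,139),.066),ray(t,*T(274,96),.066)],[ray(s,*S(540,263),.066),ray(s,*S(488,152),.066)]]
# dark knob centroid in each image
K=[];
for c,(u0,v0) in((t,(365,202)),(s,(360,228))):
    g=c["image"].max(2); m=np.zeros_like(g); m[v0-8:v0+9,u0-8:u0+9]=g[v0-8:v0+9,u0-8:u0+9]<70
    n,l,st,ce=cv2.connectedComponentsWithStats(m.astype(np.uint8)); i=1+st[1:,4].argmax(); print(st[i],ce[i])
    K.append(ray(c,*ce[i],.129))
print("knob",K)
# pot top rim: reddish, ellipse by cloud z
P=[]
for c in(t,s):
    W=cloud(c); im=c["image"].astype(int)
    m=(np.hypot(W[...,0]-.525,W[...,1]-.008)<.13)&(abs(W[...,2]-.083)<.004)&(im[...,0]-im[...,2]<40)
    # wheel rim circle from hull
    p=W[m][:,:2].astype(np.float32); hull=cv2.convexHull(p)[:,0]
    f=least_squares(lambda q:np.hypot(*(hull-q).T)-.112,[.525,.005],loss="soft_l1",f_scale=.002); print("axis",f.x,np.abs(f.fun).mean())
    P.append(f.x)
for k,h,a,n in zip(K,H,P,("top","side")):
    h=[x[:2] for x in h]
    print(n,"holes",h,"gap",np.linalg.norm(h[0]-h[1]), "R",[np.linalg.norm(x-a) for x in h+[k[:2]]])
    an=[np.arctan2(*(x-a)[::-1]) for x in [k[:2]]+h]; print("ang",an,"rel",np.diff(an))
    # axis from holes: both 140 from axis
    mid=(h[0]+h[1])/2; d=h[1]-h[0]; L=np.linalg.norm(d); nrm=np.array([-d[1],d[0]])/L
    ax=mid+nrm*.14*np.cos(.3); print("axis from holes",ax,"knobR",np.linalg.norm(k[:2]-ax), "rel", (np.arctan2(*(h[0]-ax)[::-1])-np.arctan2(*(k[:2]-ax)[::-1])))
```

```text
[361 199   8   8  48] [364.39583333 202.29166667]
[356 223   8  10  59] [359.38983051 227.76271186]
knob [array([ 0.54137952, -0.1251469 ,  0.129     ]), array([ 0.53839608, -0.12946405,  0.129     ])]
axis [0.52632987 0.01377147] 0.0015947300938299132
axis [0.52365513 0.00645672] 0.0017416034676496846
top holes [array([ 0.64445869, -0.06114271]), array([0.66595873, 0.01924289])] gap 0.08321114563879692 R [np.float64(0.139880491128628), np.float64(0.13973601681096867), np.float64(0.1397311861146474)]
ang [np.float64(-1.4628826814987756), np.float64(-0.565168824199121), np.float64(0.039165411985336)] rel [0.89771386 0.60433424]
axis from holes [0.52600318 0.01360757] knobR 0.13960385042782422 rel 0.897498156724815
side holes [array([ 0.64236461, -0.06689421]), array([0.66295112, 0.01318465])] gap 0.08268269121815823 R [np.float64(0.1395431802441807), np.float64(0.13945837243001732), np.float64(0.13671777311405756)]
ang [np.float64(-1.4627660385690051), np.float64(-0.5534794363920441), np.float64(0.04826203586643395)] rel [0.9092866  0.60174147]
axis from holes [0.52312271 0.00644585] knobR 0.13676540625190825 rel 0.9074729782554726
```

```bash
cat >> h.py <<'E'
from scipy.spatial.transform import Rotation as Ro
def tool(s):
    q=s["orientation"]; return Ro.from_quat([q[1],q[2],q[3],q[0]]).as_matrix()
def show():
    from station import telemetry
    s=telemetry.state(); M=tool(s)
    print("t",round(s["clock"],2),"pos",s["position"].round(4),"F",s["wrist_force"].round(1),"gap",round(s["finger_gap"],4),"yaw_x",np.arctan2(M[1,0],M[0,0]).round(3),"yaw_z",np.arctan2(M[1,2],M[0,2]).round(3),"q",s["qpos"].round(2),"ydown",M[:,1].round(3))
    return s,M
def rows(target,yaw_z=None):
    "shift in tool axes from now to TCP target and turn about tool y"
    s,M=show(); d=M.T@(np.array(target)-s["position"]); print("tool shift",d.round(4))
    if yaw_z is not None:
        a=yaw_z-np.arctan2(M[1,2],M[0,2]); a=(a+np.pi/2)%np.pi-np.pi/2; print("turn about y",round(-a,3),"(y is down)")
E
python3 -c "
from h import *
rows([.540,-.127,.214],-1.463)"
```

```text
t 0.1 pos [0.1697 0.5489 0.2132] F [-0.3  0.5  0.2] gap 0.0915 yaw_x -0.3 yaw_z 1.271 q [ 1.25  0.32  1.57 -0.    1.26 -0.02] ydown [-0.    -0.001 -1.   ]
tool shift [ 0.5534  0.     -0.5364]
turn about y -0.408 (y is down)
```

```bash
A='[0.035,0,-0.034,0,0]'; python3 -m handwheel '[[[0.035,0,-0.034,0,0],[0.035,0,-0.034,0,0],[0.035,0,-0.034,0,0],[0.035,0,-0.034,0,0],[0.035,0,-0.034,0,0],[0.035,0,-0.034,0,0],[0.035,0,-0.034,0,0],[0.035,0,-0.034,0,0]]]' 10
python3 -c "
from h import *
rows([.540,-.127,.214],-1.463)"
```

```text
clock: 0.9
position: [0.359, 0.2014, 0.2097]
orientation: [-0.698, 0.701, -0.102, 0.101]
wrist_force: [1.4, 0.3, -0.8]
finger_gap: 0.0915
t 0.9 pos [0.359  0.2014 0.2097] F [ 1.4  0.3 -0.8] gap 0.0915 yaw_x -0.287 yaw_z 1.284 q [ 0.49  0.06  1.91 -0.    1.17 -0.8 ] ydown [-0.002 -0.004 -1.   ]
tool shift [ 0.2666 -0.0035 -0.2637]
turn about y -0.395 (y is down)
```

```bash
python3 -m handwheel '[[[0.035,0,-0.034,0,100],[0.035,0,-0.034,0,100],[0.035,0,-0.034,0,100],[0.035,-0.001,-0.034,0,100],[0.035,-0.001,-0.034,0,100],[0.035,-0.001,-0.034,0,100],[0.02,0,-0.02,0.15,100],[0,0,0,0.15,100]]]' 10
python3 -m handwheel '[[[0,0,0,0.15,100],[0,0,0,0.15,100],[0,0,0,0.15,100],[0,0,0,0.15,100],[0,0,0,0.15,100],[0,0,0,0.15,100],[0,0,0,0.15,100],[0,0,0,0.15,100]]]'
python3 -c "
from h import *
rows([.540,-.127,.214],-1.463)"
```

```text
clock: 1.7
position: [0.5188, -0.0936, 0.2113]
orientation: [-0.674, 0.677, -0.209, 0.208]
wrist_force: [0.0, 1.1, 0.9]
finger_gap: 0.0553
clock: 2.5
position: [0.5167, -0.0957, 0.2068]
orientation: [0.437, -0.445, 0.555, -0.55]
wrist_force: [0.5, 0.6, -0.7]
finger_gap: 0.0553
t 2.5 pos [ 0.5167 -0.0957  0.2068] F [ 0.5  0.6 -0.7] gap 0.0553 yaw_x -1.794 yaw_z -0.224 q [-0.2   0.25  1.68 -0.    1.22  0.02] ydown [-0.012 -0.002 -1.   ]
tool shift [ 0.0254 -0.0075  0.0295]
turn about y 1.239 (y is down)
```

```bash
python3 -m handwheel '[[[0,-0.001,0,0.15,100],[0,-0.001,0,0.15,100],[0,-0.001,0,0.15,100],[0,-0.001,0,0.15,100],[0,-0.001,0,0.15,100],[0,-0.001,0,0.15,100],[0,-0.001,0,0.15,100],[0,-0.001,0,0.15,100]]]'
python3 - <<'E'
from h import *
import cv2
from station import imaging
rows([.540,-.127,.214],-1.463)
for n in("top","side"):
    c=imaging.camera(n); np.savez(f"{n}1.npz",**c)
    s,M=show(); p=proj(c,s["position"]).round(1); print(n,"TCP px",p)
c=dict(np.load("side1.npz")); t=dict(np.load("top1.npz"))
a=cv2.resize(c["image"][170:270,300:430,::-1],None,fx=5,fy=5,interpolation=2)
b=cv2.resize(t["image"][150:250,300:430,::-1],None,fx=5,fy=5,interpolation=2)
cv2.imwrite("pics/s1.png",a[:, :]); cv2.imwrite("pics/t1.png",b)
E
```

```text
clock: 3.3
position: [0.5141, -0.0951, 0.2111]
orientation: [0.045, -0.059, 0.706, -0.705]
wrist_force: [-0.6, 0.5, -0.5]
finger_gap: 0.0555
t 3.3 pos [ 0.5141 -0.0951  0.2111] F [-0.6  0.5 -0.5] gap 0.0555 yaw_x -2.994 yaw_z -1.424 q [-0.2   0.25  1.67 -0.    1.24  1.22] ydown [-0.021  0.    -1.   ]
tool shift [-0.0209 -0.0034  0.0353]
turn about y 0.039 (y is down)
t 3.35 pos [ 0.5142 -0.0952  0.2113] F [ 0.3 -0.7 -0.6] gap 0.0555 yaw_x -2.998 yaw_z -1.427 q [-0.2   0.25  1.67 -0.    1.24  1.23] ydown [-0.02 -0.   -1.  ]
top TCP px [356.2 206.3]
t 3.4 pos [ 0.5142 -0.0952  0.2113] F [-0.1  0.6 -0.5] gap 0.0555 yaw_x -2.988 yaw_z -1.417 q [-0.2   0.25  1.67 -0.    1.24  1.22] ydown [-0.02 -0.   -1.  ]
side TCP px [347.3 205.2]
```

View pics/s1.png

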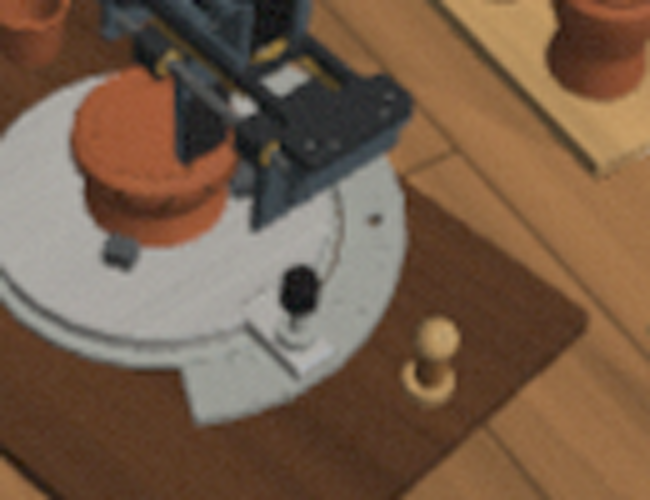

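The side crop shows both finger ends over the wheel (near lower corners at about (180,160) and (255,228)) and the knob at (299,290). I'll check the predicted finger corners against these to find each camera's bias.

Run:
```python
from h import *
import cv2
from station import telemetry
s=telemetry.state(); M=tool(s); p=s["position"]; g=s["finger_gap"]/2
for n,o in(("side",(300,170)),("top",(300,150))):
    c=dict(np.load(f"{n}1.npz")); im=cv2.resize(c["image"][o[1]:o[1]+100,o[0]:o[0]+130,::-1],None,fx=5,fy=5,interpolation=2)
    for sg in(-1,1):
        Q=[p+M@[x,y,sg*z] for y in(0,-.03) for x,z in((.016,g),(.016,g+.0137),(-.016,g+.0137),(-.016,g))]
        pts=np.array([[(a-b)*5+2 for a,b in zip(proj(c,q),o)] for q in Q]).round().astype(int)
        cv2.polylines(im,[pts[:4]],True,(0,255,0),1); cv2.polylines(im,[pts[4:]],True,(0,255,255),1)
    if n=="side": A=im
    else: cv2.imwrite("pics/ov1.png",np.vstack([A[:330],im[:270]]) )
```

```text
(no output)
```

View pics/ov1.png

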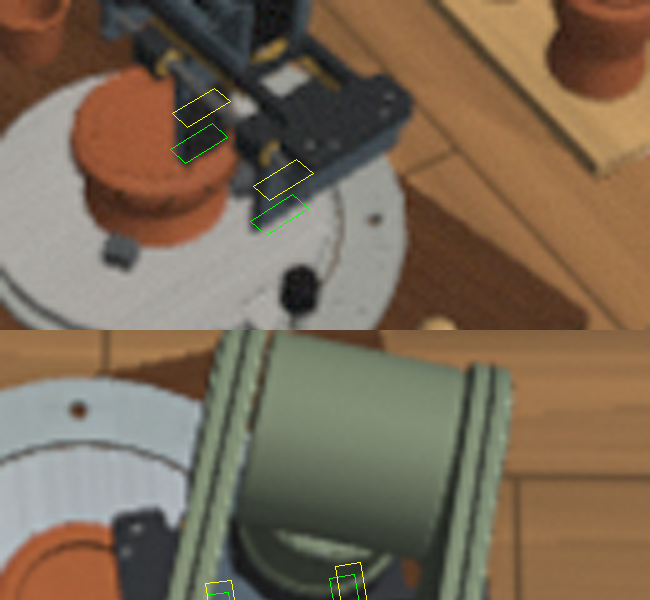

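The side overlay matches the real fingers to about 1 px, so I trust the side camera: knob near (0.5385,-0.131). I'll move over it and stay high.

```bash
python3 -m handwheel '[[[-0.014,-0.001,0.018,0.04,100],[-0.008,-0.001,0.014,0,100],[-0.002,0,0.004,0,100]]]'
python3 -c "
from h import *
rows([.5385,-.131,.113],-1.463)"
```

```text
clock: 3.7
position: [0.5427, -0.1278, 0.2121]
orientation: [0.036, -0.051, 0.706, -0.705]
wrist_force: [-0.5, 1.0, 0.5]
finger_gap: 0.0556
t 3.7 pos [ 0.5427 -0.1278  0.2121] F [-0.5  1.   0.5] gap 0.0556 yaw_x -3.018 yaw_z -1.447 q [-0.25  0.3   1.59 -0.    1.27  1.2 ] ydown [-0.022  0.001 -1.   ]
tool shift [0.0024 0.0992 0.003 ]
turn about y 0.016 (y is down)
```

```bash
python3 -m handwheel '[[[0.001,0.03,0.002,0.02,100],[0.001,0.03,0.001,0,100],[0,0.015,0,0,100],[0,0,0,0,100]]]'
python3 - <<'E'
from h import *
import cv2
from station import imaging
rows([.5385,-.131,.113],-1.463)
c=imaging.camera("side")
cv2.imwrite("pics/s2.png",cv2.resize(c["image"][170:260,310:400,::-1],None,fx=6,fy=6,interpolation=2))
E
```

```text
clock: 4.1
position: [0.5394, -0.1321, 0.1349]
orientation: [0.031, -0.046, 0.707, -0.705]
wrist_force: [-0.4, 0.6, 0.3]
finger_gap: 0.0555
t 4.1 pos [ 0.5394 -0.1321  0.1349] F [-0.4  0.6  0.3] gap 0.0555 yaw_x -3.033 yaw_z -1.462 q [-0.26  0.36  1.71 -0.    1.09  1.21] ydown [-0.022  0.002 -1.   ]
tool shift [ 0.0003  0.0219 -0.0011]
turn about y 0.001 (y is down)
```

View pics/s2.png

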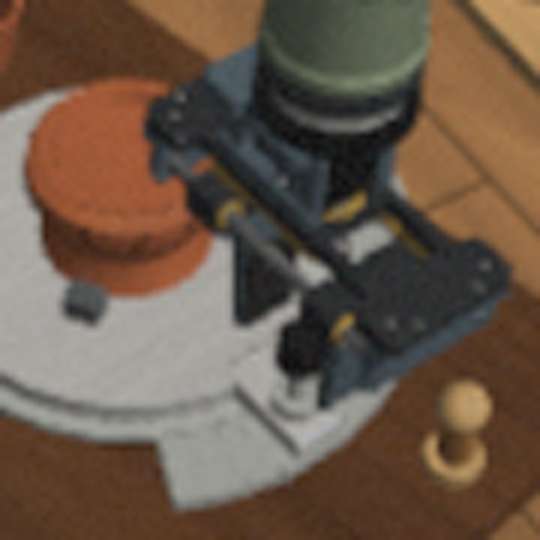

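Run:
```python
from h import *
c=dict(np.load("side0.npz"))
P=lambda X,o=(310,170),k=6:((proj(c,X)-o)*k+2.5).round(0)
print("TCP",P([.5394,-.1321,.1349]),"at .129",P([.5394,-.1321,.129]))
for x,y in((.5385,-.131),(.53,-.13),(.5384,-.1295)): print(x,y,P([x,y,.142]),P([x,y,.116]))
s,M=show();g=.02775
for sg in(-1,1): print([P(s["position"]+M@[x,0,sg*z]) for x,z in((.016,g),(.016,g+.0137))])
```

```text
TCP [304. 345.] at .129 [304. 352.]
0.5385 -0.131 [302. 335.] [299. 367.]
0.53 -0.13 [287. 340.] [284. 373.]
0.5384 -0.1295 [300. 333.] [297. 365.]
t 4.15 pos [ 0.5401 -0.1323  0.136 ] F [-0.9  0.5 -0.4] gap 0.0554 yaw_x -3.033 yaw_z -1.462 q [-0.26  0.36  1.71 -0.    1.09  1.21] ydown [-0.02   0.001 -1.   ]
[array([245., 322.]), array([227., 305.])]
[array([317., 395.]), array([335., 413.])]
```

The knob at (300,350) sits between the finger tips where predicted. I'll lower and close.

```bash
python3 -m handwheel '[[[0,0.014,0,0,100],[0,0.01,0,0,100],[0,0,0,0,130],[0,0,0,0,150],[0,0,0,0,165],[0,0,0,0,180],[0,0,0,0,200],[0,0,0,0,255]]]' 20
python3 -m handwheel '[[[0,0,0,0,255],[0,0,0,0,255],[0,0,0,0,255]]]' 
python3 -c "
from h import *
show()"
```

```text
clock: 4.95
position: [0.5414, -0.1264, 0.1156]
orientation: [0.033, -0.044, 0.71, -0.702]
wrist_force: [0.3, -1.9, -3.9]
finger_gap: 0.0233
clock: 5.25
position: [0.5413, -0.1266, 0.1156]
orientation: [0.033, -0.044, 0.71, -0.702]
wrist_force: [0.9, 1.2, -3.1]
finger_gap: 0.0235
t 5.25 pos [ 0.5413 -0.1266  0.1156] F [ 0.9  1.2 -3.1] gap 0.0235 yaw_x -3.032 yaw_z -1.462 q [-0.25  0.38  1.74  0.01  1.04  1.2 ] ydown [-0.015  0.011 -1.   ]
```

Gripped (gap 23.5 mm). The grip puts the knob at (0.5415,-0.1268), which agrees better with the top camera's axis, about (0.5263,0.0127). Draw the pin.

```bash
python3 -m handwheel '[[[0,-0.003,0,0,255],[0,-0.003,0,0,255],[0,-0.003,0,0,255],[0,-0.003,0,0,255]]]' 25
python3 - <<'E'
from h import *
import cv2
from station import imaging
show()
c=imaging.camera("side")
cv2.imwrite("pics/s3.png",cv2.resize(c["image"][170:260,310:400,::-1],None,fx=6,fy=6,interpolation=2))
E
```

```text
clock: 5.65
position: [0.5412, -0.1266, 0.1268]
orientation: [0.033, -0.044, 0.711, -0.701]
wrist_force: [1.5, 1.4, -7.3]
finger_gap: 0.0234
t 5.65 pos [ 0.5412 -0.1266  0.1268] F [ 1.5  1.4 -7.3] gap 0.0234 yaw_x -3.033 yaw_z -1.462 q [-0.26  0.37  1.72  0.01  1.07  1.2 ] ydown [-0.017  0.012 -1.   ]
```

View pics/s3.png

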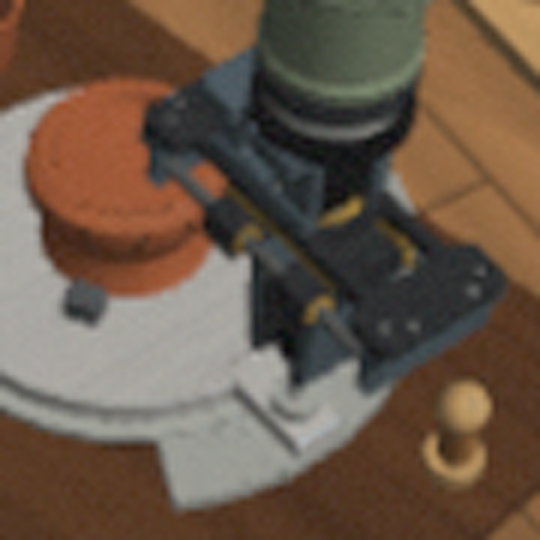

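```bash
cat >> h.py <<'E'
AX=np.array([.5263,.0127])
def prog(th_goal=None):
    s,M=show(); g=s["position"]-M[:,1]*.0188; d=g[:2]-AX; th=np.arctan2(d[1],d[0]); yz=np.arctan2(M[1,2],M[0,2])
    print("wheel",round(th+1.4626,4),"R",np.hypot(*d).round(4),"yaw-th",round(yz-th,4),"gz",g[2].round(4))
E
python3 -c "
from h import *
prog()"
python3 -m handwheel '[[[-0.007,0,0,-0.05,255],[-0.014,0,-0.001,-0.1,255],[-0.014,0,-0.001,-0.1,255]]]'
python3 -c "
from h import *
prog()"
```

```text
t 5.7 pos [ 0.5413 -0.1266  0.1273] F [ 1.   2.1 -6.6] gap 0.0235 yaw_x -3.033 yaw_z -1.462 q [-0.26  0.37  1.72  0.01  1.07  1.2 ] ydown [-0.017  0.012 -1.   ]
wheel 0.0008 R 0.1404 yaw-th -0.0005 gz 0.146
clock: 6.0
position: [0.5732, -0.1191, 0.1266]
orientation: [0.122, -0.134, 0.701, -0.69]
wrist_force: [0.7, -0.2, -6.8]
finger_gap: 0.0234
t 6.0 pos [ 0.5732 -0.1191  0.1266] F [ 0.7 -0.2 -6.8] gap 0.0234 yaw_x -2.777 yaw_z -1.207 q [-0.23  0.41  1.65  0.01  1.1   0.98] ydown [-0.021  0.011 -1.   ]
wheel 0.2356 R 0.1402 yaw-th 0.0201 gz 0.1454
```

```bash
python3 -m handwheel '[[[-0.014,-0.0003,-0.001,-0.09,255],[-0.014,-0.0003,-0.001,-0.09,255],[-0.014,-0.0003,-0.001,-0.1,255],[-0.014,-0.0003,-0.001,-0.1,255]]]'
python3 -c "
from h import *
prog()"
```

```text
clock: 6.4
position: [0.6197, -0.091, 0.1258]
orientation: [0.254, -0.269, 0.662, -0.651]
wrist_force: [0.6, 0.2, -6.3]
finger_gap: 0.0235
t 6.4 pos [ 0.6197 -0.091   0.1258] F [ 0.6  0.2 -6.3] gap 0.0235 yaw_x -2.383 yaw_z -0.813 q [-0.17  0.48  1.55  0.    1.14  0.65] ydown [-0.026  0.006 -1.   ]
wheel 0.6268 R 0.14 yaw-th 0.0233 gz 0.1446
```

```bash
python3 -m handwheel '[[[-0.014,-0.0008,-0.001,-0.09,255],[-0.012,-0.0005,-0.0005,-0.08,255],[0,0,0,0,255]]]'
python3 - <<'E'
from h import *
import cv2
from station import imaging
prog()
c=imaging.camera("side"); np.savez("side4.npz",**c)
cv2.imwrite("pics/s4.png",cv2.resize(c["image"][160:250,320:420,::-1],None,fx=6,fy=6,interpolation=2))
E
```

```text
clock: 6.7
position: [0.6376, -0.0712, 0.1256]
orientation: [0.311, -0.327, 0.636, -0.625]
wrist_force: [1.2, 2.2, -7.2]
finger_gap: 0.0237
t 6.7 pos [ 0.6376 -0.0712  0.1256] F [ 1.2  2.2 -7.2] gap 0.0237 yaw_x -2.205 yaw_z -0.634 q [-0.13  0.5   1.51  0.    1.16  0.5 ] ydown [-0.028  0.004 -1.   ]
wheel 0.8185 R 0.1399 yaw-th 0.0098 gz 0.1444
```

View pics/s4.png

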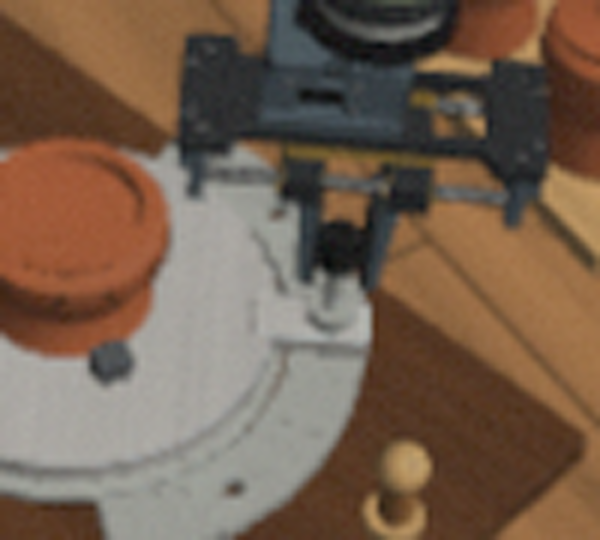

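The side view shows the carrier about 0.08 rad short of the next hole, which it hides. The first hole is clear at (234,488). I'll lower the pin gently until it rides on the plate.

```bash
python3 -m handwheel '[[[0,0.001,0,0,255],[0,0.001,0,0,255]]]' 15
python3 -m handwheel '[[[0,0.0007,0,0,255],[0,0,0,0,255]]]' 10
python3 -c "
from h import *
prog()"
```

```text
clock: 6.95
position: [0.6368, -0.0722, 0.1236]
orientation: [0.31, -0.326, 0.637, -0.626]
wrist_force: [0.9, 0.9, -6.8]
finger_gap: 0.0236
clock: 7.15
position: [0.6364, -0.0726, 0.1232]
orientation: [0.309, -0.325, 0.638, -0.626]
wrist_force: [1.3, 2.1, -5.8]
finger_gap: 0.0237
t 7.15 pos [ 0.6364 -0.0726  0.1232] F [ 1.3  2.1 -5.8] gap 0.0237 yaw_x -2.211 yaw_z -0.641 q [-0.13  0.5   1.51  0.    1.16  0.51] ydown [-0.027  0.004 -1.   ]
wheel 0.8055 R 0.1398 yaw-th 0.0161 gz 0.142
```

```bash
for i in 1; do python3 -m handwheel '[[[0,0.0006,0,0,255],[0,0,0,0,255]]]' 10; python3 -m handwheel '[[[0,0.0006,0,0,255],[0,0,0,0,255]]]' ; python3 -m handwheel '[[[0,0.0005,0,0,255],[0,0,0,0,255]]]'; done
python3 -c "
from h import *
prog()"
```

```text
clock: 7.35
position: [0.6364, -0.0727, 0.1231]
orientation: [0.309, -0.324, 0.638, -0.626]
wrist_force: [0.7, 1.7, -5.4]
finger_gap: 0.0237
clock: 7.55
position: [0.6364, -0.0727, 0.123]
orientation: [0.309, -0.324, 0.638, -0.627]
wrist_force: [-0.1, 1.8, -4.2]
finger_gap: 0.0239
clock: 7.75
position: [0.6364, -0.0727, 0.123]
orientation: [0.309, -0.324, 0.638, -0.627]
wrist_force: [0.1, 2.1, -4.6]
finger_gap: 0.0237
t 7.75 pos [ 0.6364 -0.0727  0.123 ] F [ 0.1  2.1 -4.6] gap 0.0237 yaw_x -2.213 yaw_z -0.642 q [-0.13  0.5   1.51  0.    1.15  0.51] ydown [-0.026  0.005 -1.   ]
wheel 0.8047 R 0.1398 yaw-th 0.0157 gz 0.1418
```

The pin is now riding: z has stopped at 0.123 and the load is falling. I'll drag it slowly towards the hole with a light grip as a slip clutch.

```bash
python3 -m handwheel '[[[-0.0025,0,0,-0.02,255],[-0.0025,0,0,-0.02,255],[-0.0025,0,0,-0.015,255]]]' 8
python3 -c "
from h import *
prog()"
```

```text
clock: 8.05
position: [0.6388, -0.0694, 0.1228]
orientation: [0.326, -0.345, 0.627, -0.618]
wrist_force: [-2.3, -2.6, -2.6]
finger_gap: 0.0237
t 8.05 pos [ 0.6388 -0.0694  0.1228] F [-2.3 -2.6 -2.6] gap 0.0237 yaw_x -2.153 yaw_z -0.583 q [-0.12  0.5   1.51 -0.01  1.16  0.46] ydown [-0.031 -0.001 -1.   ]
wheel 0.8348 R 0.1397 yaw-th 0.0449 gz 0.1416
```

```bash
python3 -m handwheel '[[[-0.003,0,0,0,255],[-0.003,0,0,0,255]]]' 8
python3 -c "
from h import *
prog()"
python3 -m handwheel '[[[-0.003,0,0,0,255],[-0.002,0,0,0,255]]]' 8
python3 -c "
from h import *
prog()"
```

```text
clock: 8.25
position: [0.6417, -0.0651, 0.1225]
orientation: [0.325, -0.346, 0.627, -0.618]
wrist_force: [-1.5, -1.7, -3.6]
finger_gap: 0.0238
t 8.25 pos [ 0.6417 -0.0651  0.1225] F [-1.5 -1.7 -3.6] gap 0.0238 yaw_x -2.152 yaw_z -0.582 q [-0.12  0.51  1.5  -0.01  1.17  0.47] ydown [-0.032 -0.003 -0.999]
wheel 0.872 R 0.1397 yaw-th 0.0088 gz 0.1413
clock: 8.45
position: [0.6449, -0.0602, 0.1214]
orientation: [0.325, -0.346, 0.627, -0.617]
wrist_force: [-1.0, -1.4, -5.3]
finger_gap: 0.0239
t 8.45 pos [ 0.6449 -0.0602  0.1214] F [-1.  -1.4 -5.3] gap 0.0239 yaw_x -2.152 yaw_z -0.581 q [-0.11  0.51  1.49 -0.01  1.17  0.48] ydown [-0.033 -0.002 -0.999]
wheel 0.9136 R 0.1397 yaw-th -0.0322 gz 0.1402
```

z has dropped to 0.1214 with the spring load back on the tool, so the pin seems to be entering the hole. I'll lower gently to test.

```bash
python3 -m handwheel '[[[0,0.001,0,0,255],[0,0.001,0,0,255]]]' 8
python3 -c "
from h import *
prog()"
```

```text
clock: 8.65
position: [0.6453, -0.0596, 0.1189]
orientation: [0.326, -0.346, 0.627, -0.617]
wrist_force: [-0.9, -2.2, -5.7]
finger_gap: 0.0241
t 8.65 pos [ 0.6453 -0.0596  0.1189] F [-0.9 -2.2 -5.7] gap 0.0241 yaw_x -2.151 yaw_z -0.581 q [-0.11  0.52  1.49 -0.01  1.16  0.48] ydown [-0.032 -0.002 -0.999]
wheel 0.9191 R 0.1397 yaw-th -0.037 gz 0.1377
```

It is in the hole (4 mm below riding height). I'll lower the rest of the way and let go.

```bash
python3 -m handwheel '[[[0,0.0015,0,0,255],[0,0.001,0,0,255],[0,0,0,0,255]]]' 8
python3 -c "
from h import *
prog()"
python3 -m handwheel '[[[0,0,0,0,200],[0,0,0,0,150],[0,0,0,0,130],[0,0,0,0,100],[0,0,0,0,100]]]'
python3 -m handwheel '[[[0,-0.01,0,0,100],[0,-0.03,0,0,100],[0,-0.04,0,0,100],[0.01,-0.04,0,0,100],[0.02,-0.03,0,0,100],[0,0,0,0,100]]]'
```

```text
clock: 8.95
position: [0.6453, -0.0595, 0.1161]
orientation: [0.326, -0.346, 0.627, -0.617]
wrist_force: [-0.9, -1.3, -4.2]
finger_gap: 0.0239
t 8.95 pos [ 0.6453 -0.0595  0.1161] F [-0.9 -1.3 -4.2] gap 0.0239 yaw_x -2.151 yaw_z -0.58 q [-0.11  0.52  1.5  -0.01  1.16  0.48] ydown [-0.032 -0.002 -0.999]
wheel 0.9195 R 0.1397 yaw-th -0.0374 gz 0.1349
clock: 9.45
position: [0.6482, -0.0582, 0.1199]
orientation: [0.328, -0.343, 0.627, -0.618]
wrist_force: [0.7, 0.4, 0.7]
finger_gap: 0.053
clock: 10.05
position: [0.6355, -0.083, 0.2797]
orientation: [0.33, -0.342, 0.626, -0.618]
wrist_force: [0.9, 0.5, -0.8]
finger_gap: 0.0558
```

```bash
python3 -m handwheel '[[[0,0,-0.045,0,100],[0,0,-0.045,0,100],[0,0,-0.045,0,100],[0,0,0,0,100]]]'
python3 - <<'E'
from h import *
import cv2
from station import imaging
show()
c=imaging.camera("side"); np.savez("side5.npz",**c)
# knob expected when home at th0+.90, vs 7mm up
AXs=np.array([.5231,.0065])
for w in(.90,.92):
  for z in(.129,.136): 
    k=AXs+.14*np.array([np.cos(w-1.463),np.sin(w-1.463)]); print(w,z,((proj(c,[*k,z])-(320,160))*6+2.5).round(0))
g=c["image"].max(2); m=np.zeros(g.shape,np.uint8); m[185:220,355:400]=g[185:220,355:400]<70
n,l,st,ce=cv2.connectedComponentsWithStats(m); i=1+st[1:,4].argmax(); print(st[i],ce[i],((ce[i]-(320,160))*6+2.5).round())
W=cloud(c)[l==i]; print("knob cloud z",np.percentile(W[:,2],[5,50,95]).round(4),W.mean(0).round(4))
p=dict(np.load("side0.npz")); g=p["image"].max(2); W=cloud(p)[220:236,352:368][g[220:236,352:368]<70]; print("before",np.percentile(W[:,2],[5,50,95]).round(4))
cv2.imwrite("pics/s5.png",cv2.resize(c["image"][160:260,290:420,::-1],None,fx=6,fy=6,interpolation=2)[:600,:800])
E
```

```text
clock: 10.45
position: [0.5194, -0.0065, 0.2802]
orientation: [0.329, -0.341, 0.627, -0.618]
wrist_force: [0.7, 0.2, 0.2]
finger_gap: 0.0556
t 10.45 pos [ 0.5194 -0.0065  0.2802] F [0.7 0.2 0.2] gap 0.0556 yaw_x -2.154 yaw_z -0.584 q [-0.04  0.21  1.55  0.    1.4   0.55] ydown [-0.021  0.004 -1.   ]
0.9 0.129 [340. 248.]
0.9 0.136 [341. 239.]
0.92 0.129 [340. 244.]
0.92 0.136 [341. 235.]
[373 196   7   9  53] [375.71698113 199.79245283] [337. 241.]
knob cloud z [0.1233 0.1376 0.1423] [ 0.6392 -0.0678  0.1351]
before [0.1225 0.1375 0.1419]
```

View pics/s5.png

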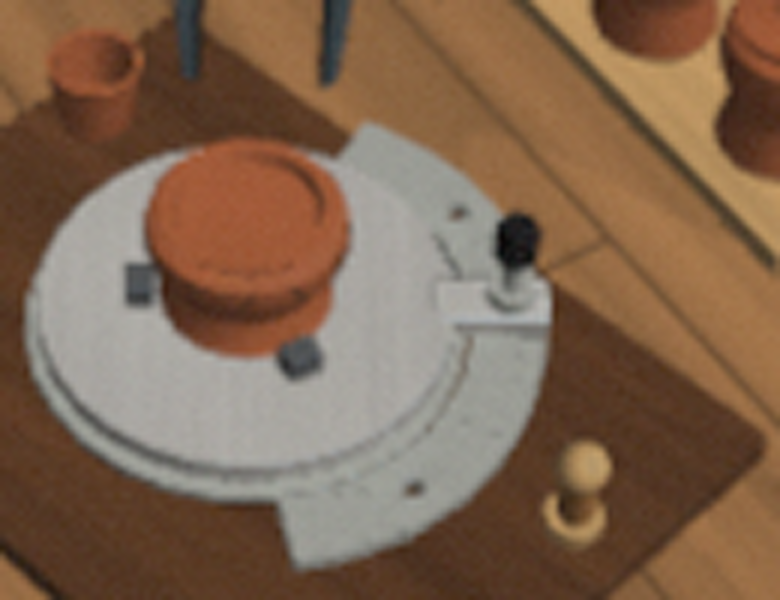

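The picture shows the knob at (518,240) over the next hole, with the first hole bare at (413,488) and the following one bare at (457,212). The fingers are clear. The knob's measured heights match those at the start to within about 1 mm, so the pin is home.

```bash
python3 -c "
from station import ticket; print(ticket.close_job())"
```

```text
the job is handed in; nothing more can be done
None
```

I drew the pin about 10–11 mm, turned the wheel anticlockwise, and let the pin ride lightly on the plate over the last stretch. It dropped into the very next hole. I then let go, backed the arm away and handed the job in at about 10.5 s on the robot's clock; the hand-in gives no verdict.

- **Pin home:** after release, the knob's depth-measured height was the same as at the start (median 137.6 mm against 137.5 mm). The tool was also at the same height at the drop as when it first gripped the home pin, 116.1 mm against 115.6 mm.
- **Right hole:** the final picture shows the first hole and the one after next both bare. The tool pose put the wheel at about 0.92 rad and the first images put the hole at 0.90–0.91 rad, so they differ by 0.01–0.02 rad, inside the allowed range either way.
- **Forces:** no wrist-force component I read exceeded about 7.5 N, but these are readings between moves, not a continuous trace.
- **Bystanders:** the tool stayed above them, and the stamp and cup look unmoved in the last picture. I did not measure any of the others again.
- **Disagreement:** the two cameras placed the wheel axis about 7 mm apart in y. I first trusted the side camera, but the grip on the knob agreed with the top one, so I used that for the turn.

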